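Fetch the loaded tote to its stand

ROBOT

A 7-joint arm with a two-finger parallel gripper is mounted at the origin on a cart in front of the work surface, level with it; the furniture and walls round the work are solid. World frame = base frame: x ahead of the robot, y to its left, z up, the work surface at z = 0. Lengths are in m, angles in rad, forces in N, time in s.
With the tool pointing down it reaches from about 0.425 to 0.95 m from the base axis. Payload 4.7 kg.
Tool frame: the origin (TCP) lies between the finger pads; the fingertips stand 19 mm ahead of it and the grasp point (between the pads) is the TCP; z points along the fingers, y is the line along which they close (so a half turn about z gives the same grasp; the last joint's range is limited). The gripper opens to 87 mm and grips with 3 to 60 N. Pads are 19 mm wide; open, the fingers measure 117 mm over their backs; the gripper's body (75 mm by 190 mm) begins 51 mm behind the grasp point.
Start: joints at [1.209, 0.469, -0.049, 1.532, 0.024, 1.141, -0.082], TCP at [0.221, -0.638, 0.242] pointing down, gripper open.
Joint ranges: [-2.59, 2.59], [-0.33, 1.99], [-1.39, 1.29], [0.1, 2.45], [-1.04, 4.18], [0.21, 1.99], [-2.66, 2.66]. Speed limits (rad/s): [2.57, 2.57, 3.14, 3.14, 3.14, 3.14, 3.14].

INTERFACE

Orientations are given as a unit quaternion [x, y, z, w].
In Python, from rig import robot gives the robot as it stands.
- The arm moves only by the tool move_arm, never from a script. Its argument "rows" is a list of rows, each a list of 7 numbers: the finger opening in m, from 0 to 0.087, then the shift along the tool's x, y, z in m, then the turn, a rotation vector about the tool's x, y, z in rad. A call has 1 to 8 rows; each row is the pose to reach, as a shift and turn from the pose commanded when the call began, along the tool's axes at that moment; what a row does not reach only later rows make up. A row lasts 1/10 s, in which the tool goes at most 50 mm and 8.59 degrees, less where a joint would pass 70% of its speed; a pose out of reach is approached as far as the arm can. A call with a gripper value outside its range is refused whole. The fingers move at their own pace and stop on an object; "newtons" is the grip in N (left out, the last holds). Time passes only in rows, so rows that repeat a pose let the fingers close. It gives the time, the measured TCP pose, the force, the opening and the grip force at its end, in the units of the state.
- robot.get_obs(): the state, without advancing time (a new reading comes with each control period).
- robot.camera(name): name is "scene" or "top"; returns a dict with "color" (384x512x3 uint8, red, green, blue), "range_z" (384x512 float32, m along the optical axis (not along the pixel's ray), 0 where there is no reading), "fov_y" (degrees; the focal length in pixels is half the picture's height over the tangent of half this angle, whatever the lens; pixels are square), "cx", "cy" (the principal point, pixels), "k1" (the pictures are not rectified: a ray, as slopes to the right and down, at radius r is drawn at 1 + k1 r^2 times it, then the intrinsics apply), "rvec" (rotation vector, rad) and "tvec" (3), from world to camera coordinates, as OpenCV has them. Camera axes: x right, y down, z forward; pixel columns grow to the right and rows downward; lengths in m; the calibration is good to about 2 mm. A picture is of the moment at which its call begins.
- robot.hand_in(): hands the job in; it is judged then, once.
The state is a dict: "clock": time; "joint_positions": joint angles; "qvel": joint speeds; "joint_efforts": joint torques, N m; "ee_pos": TCP position; "orientation": TCP orientation; "contact_force": force on the tool from outside, world axes, zero at the start; "wrist_torque": the same for the moment, N m; "gripper_width": opening from 0.0 (shut) to 1.0 (fully open); "grasp_force": force on a finger pad.
Only numpy, scipy, OpenCV 4.12 (cv2) and the standard library are available. Lean on these libraries where they do the work, as an engineer would, in place of code of your own. Each camera call takes 0.05 s, during which the arm holds its last target. There are 200 camera calls.

TASK

Draw the plywood tote straight and right out of the low shelf by the upright dowel on its front, so that nothing of it is left under the roof, and let go of it there with the tote standing on the table. Then take it by the handle on its centre board, carry it level to the dark wooden stand and set it down gently, flat between the four corner angles, and let go. The jar and the tin must stay standing in the tote, and the beaker, the tape measure and the roll of film are to be left alone.

Things in the scene. Friction and masses are not known exactly. Their poses are not given: they have to be found in the camera images.
- bay: low plywood shelf, open at the front, fixed, 149 deep (x) x 214 wide (y) x 172 mm high. Origin on the table top; the tote's origin starts within 10 mm of it. Own -x points out of the open front. Inside 190 mm wide, 160 mm high; back wall 102 mm behind the origin, front edges of roof and sides at its x = -0.035, so the tote is wholly out once drawn about 130 mm.
- tote: loose plywood tote: an open tray 180 long (x) x 150 wide (y) x 40 mm high with 6 mm floor and walls, with a 12 mm thick centre board along x through its middle that rises to a handle bar. Total height 140 mm, about 0.45 kg (0.36 to 0.59) and 0.23 kg of load. Origin at the centre of its underside, z up, -x points to the side with the dowel. At the start it stands in the shelf with its front and dowel sticking out.
- tote_handle (a point): centre of the tote's handle bar, 127 mm above the tote's underside, over its middle. The bar runs along the tote's x, is 14 mm thick (y), 26 mm high (z) and 96 mm long, with an open hand slot (56 mm long, 58 mm high) below it. Grip it across y at its middle, over the centre of mass (which lies within 10 mm of it lengthways), so that the tote hangs level. At the start it lies beneath the shelf's roof. Axes as the tote's.
- tote_pull (a point): grip point on the upright wooden dowel at the tote's front, 125 mm in front of its centre (at the tote's x = -0.125), 50 mm above its underside. The dowel is 20 mm in diameter, from 12 to 74 mm above the underside; a 12 mm thick web (13 to 35 mm above the underside) joins it to the tray's front wall, 35 mm behind. Axes as the tote's.
- jar_mid (a point): centre (half-way up) of the brown glass jar with white cap, 50 mm in diameter, 85 mm high, loose on the tote's floor on one side of the centre board (either side). z up when standing.
- tin_mid (a point): centre (half-way up) of the round blue tin with silvery lid, 55 mm in diameter, 42 mm high, loose on the tote's floor on the other side of the centre board. z up when standing.
- stand: dark wooden stand: a board 222 (x) x 192 (y) x 18 mm, origin at the centre of its underside (its top face is 18 mm above the origin), fixed to the table, with four low steel corner angles (10 mm high) that leave a place of 204 (x) x 174 mm (y) between them for the tote's tray, long side along the stand's x; the dowel passes through the gap between two angles, at either end. x and y are the stand's long and short directions.
- cup: red plastic beaker, 70 mm in diameter, 81 mm high, standing on the table; a bystander. Origin at the centre of its underside.
- tape_measure: yellow tape measure, 32 x 92 x 58 mm, standing on the table; a bystander. Origin at its underside.
- tape_film: roll of whitish grafting film lying flat, 66 mm in diameter, 26 mm high; a bystander. Origin at the centre of its underside.
Not all that is in view belongs to the job. What is meant by the part that bears tin_mid is not green, and is the larger of those in its own colour. There is more than one size of the part that bears jar_mid; the job needs the middle-sized.

How it is judged:
By the outcome, as a careful person would: the job done as asked, in the order asked, and still so for the second after the job is handed in, with the robot touching nothing.
It also fails if it takes over 61 s, if anything falls off the work surface, if the arm or the gripper's body presses on something with over 40 N, if the wrist force passes 120 N, or if a joint passes its speed limit or range.

## Working session

There is one attempt and no reset: what is moved stays moved. The work goes in short steps, Python scripts to look and compute and a tool call to move; the robot and the scene stay as the last step left them, time stands still between calls to the robot, and variables do not carry over. Pictures are saved under pics/ and viewed, at most 10 in all, crops included, and the job is handed in when it is done.

Besides the shell and the picture viewer there is one more tool, called after "Emit:" by a JSON object that holds its "name" and its "arguments", one argument or row to a line. move_arm: Moves the arm, as the interface text tells. Its arguments: {"type":"object","properties":{"rows":{"type":"array","items":{"type":"array","items":{"type":"number"}}},"newtons":{"type":"number"}},"required":["rows"]}

```bash
mkdir -p pics
cat > h.py <<'E'
import numpy as np, cv2
from rig import robot
def cam(n):
    c=robot.camera(n); c['f']=192/np.tan(np.radians(c['fov_y'])/2)
    c['R']=cv2.Rodrigues(np.array(c['rvec'],float))[0]; c['t']=np.array(c['tvec'],float); return c
def ray(c,uv):
    uv=np.atleast_2d(uv).astype(float)
    K=np.array([[c['f'],0,c['cx']],[0,c['f'],c['cy']],[0,0,1]])
    p=cv2.undistortPoints(uv[:,None],K,np.array([c['k1'],0,0,0,0.]))[:,0]
    return np.c_[p,np.ones(len(p))]
def plane(c,uv,z):
    d=ray(c,uv)@c['R']; o=-c['R'].T@c['t']
    return o+d*((z-o[2])/d[:,2])[:,None]
def cloud(c):
    v,u=np.mgrid[:384,:512]; d=ray(c,np.c_[u.ravel(),v.ravel()])*c['range_z'].reshape(-1,1)
    return ((d-c['t'])@c['R']).reshape(384,512,3)
def save(c,n,box=None,s=1):
    im=c['color'][:,:,::-1]
    if box: im=im[box[1]:box[3],box[0]:box[2]]
    cv2.imwrite('pics/'+n,cv2.resize(im,None,fx=s,fy=s,interpolation=cv2.INTER_CUBIC))
E
python3 - <<'E'
from h import *
import pickle
for n in('scene','top'):
    c=cam(n); save(c,n+'0.png',s=1.5); print(n,c['f'],c['k1'],-c['R'].T@c['t'],c['R'][2]); pickle.dump(c,open(n+'.pkl','wb'))
o=robot.get_obs(); print(o['ee_pos'],o['orientation'],o['clock'])
E
```

```text
scene 396.40480708288595 -0.00532076433014715 [0.09105639 0.74735502 0.71950825] [ 0.39867978 -0.74161551 -0.53950058]
top 464.0179192328528 0.029515694240327846 [0.11384695 0.0292948  1.58914966] [ 0.2810956  -0.09402943 -0.95506216]
[ 0.22038056 -0.63746834  0.24059046] [ 9.86184837e-01  1.65646113e-01 -1.69053599e-04 -8.96188727e-04] 0.1
```

View pics/scene0.png

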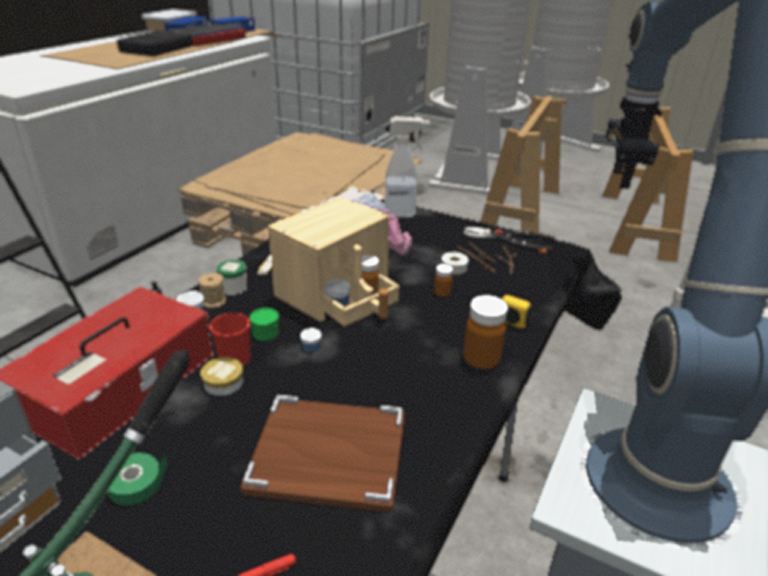

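View pics/top0.png

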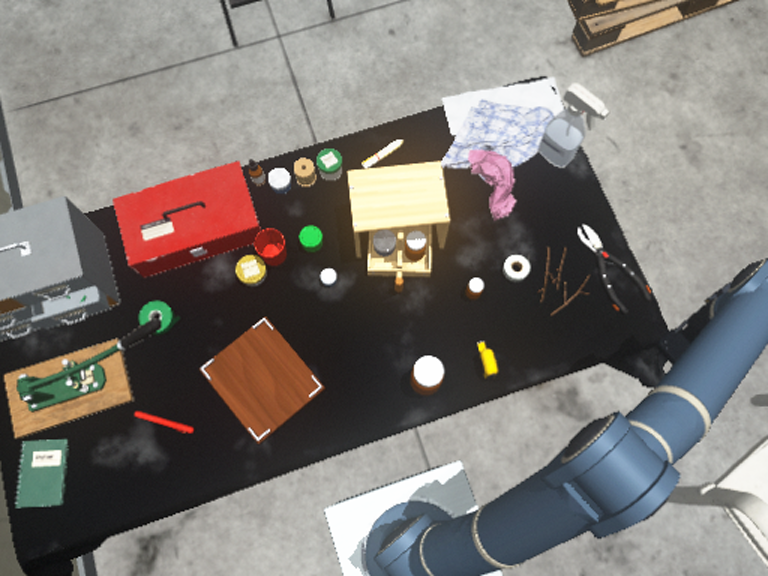

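The scene pictures (768x576) show these candidates:
- **Jars:** one in the tote at scene (370,272), a small one at (443,280) and a large one at (486,330).
- **Tins:** blue in the tote at (336,292), small blue at (311,340) and green at (264,323).
- **Tote:** only one, with the dowel at top-view (399,283).

The middle-sized jar and the larger blue tin are the ones in the tote. I'll check that in a crop and measure.

Run:
```python
from h import *
import pickle
t=pickle.load(open('top.pkl','rb')); s=pickle.load(open('scene.pkl','rb'))
a=cv2.resize(t['color'][95:215,215:335],(480,480),interpolation=cv2.INTER_CUBIC)
b=cv2.resize(s['color'][130:230,170:280],(320,291),interpolation=cv2.INTER_CUBIC)
o=np.zeros((480,800,3),np.uint8);o[:,:480]=a;o[:291,480:]=b
cv2.imwrite('pics/crop.png',o[:,:,::-1])
P=cloud(t); ok=t['range_z']>0; hsv=cv2.cvtColor(t['color'],cv2.COLOR_RGB2HSV)
def rect(m,name):
    q=P[m]; 
    r=cv2.minAreaRect(q[:,:2].astype(np.float32)); print(name,len(q),np.round(r[0],4),np.round(r[1],3),round(r[2],2),'z',np.round(np.percentile(q[:,2],[5,50,95]),3))
v,u=np.mgrid[:384,:512]
def box(x0,y0,x1,y1): return ok&(u>x0)&(u<x1)&(v>y0)&(v<y1)
rect(box(225,100,310,165)&(abs(P[...,2]-.172)<.006),'roof')
rect(box(240,150,295,186)&(abs(P[...,2]-.040)<.005)&(hsv[...,0]<30),'traytop')
rect(box(258,178,275,200)&(P[...,2]>.062)&(P[...,2]<.085),'doweltop')
rect(box(130,205,220,295)&(abs(P[...,2]-.018)<.006)&(hsv[...,0]<20)&(hsv[...,1]>90),'stand')
rect(box(130,205,220,295)&(P[...,2]>.012)&(P[...,2]<.04),'standall')
for n,bx in dict(cup=(165,148,195,178),tape=(312,225,335,253),film=(333,167,356,190),bigjar=(270,232,300,265),smalljar=(308,182,326,200),tins=(210,176,228,192),greentin=(195,145,218,170)).items():
    rect(box(*bx)&(P[...,2]>.012),n)
```

```text
roof 2433 [ 0.7252 -0.2086] [0.215 0.153] 76.75 z [0.168 0.173 0.177]
traytop 217 [ 0.6384 -0.1983] [0.18  0.119] 76.46 z [0.036 0.041 0.045]
doweltop 30 [ 0.5652 -0.1577] [0.017 0.017] 71.11 z [0.066 0.072 0.077]
stand 3121 [0.4635 0.2056] [0.225 0.193] 21.52 z [0.014 0.019 0.023]
standall 3562 [0.4836 0.1884] [0.263 0.281] 17.73 z [0.014 0.019 0.026]
cup 453 [0.7634 0.1042] [0.092 0.104] 76.53 z [0.017 0.05  0.091]
tape 200 [ 0.3375 -0.2929] [0.043 0.086] 62.1 z [0.017 0.053 0.062]
film 217 [ 0.5225 -0.4425] [0.07  0.058] 72.28 z [0.014 0.026 0.033]
bigjar 465 [ 0.3534 -0.153 ] [0.08  0.097] 78.51 z [0.032 0.121 0.128]
smalljar 128 [ 0.5094 -0.3221] [0.048 0.037] 4.38 z [0.019 0.061 0.068]
tins 94 [ 0.645  -0.0082] [0.036 0.036] 67.86 z [0.019 0.029 0.035]
greentin 209 [ 0.7487 -0.    ] [0.053 0.055] 40.25 z [0.021 0.041 0.048]
```

View pics/crop.png

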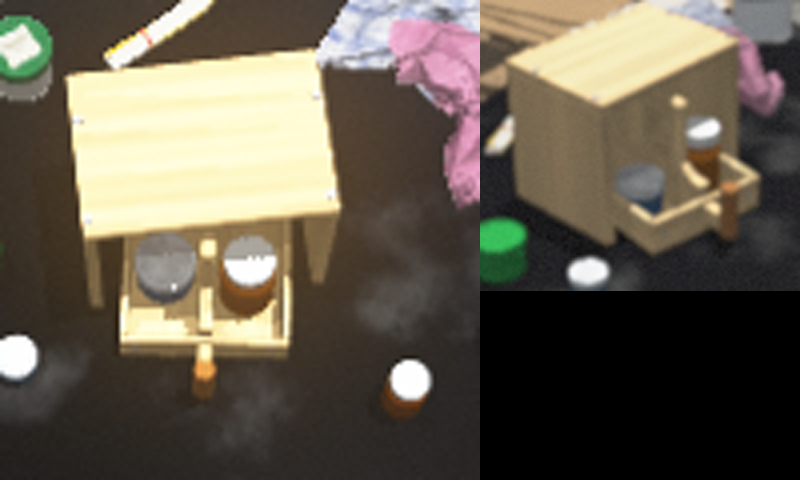

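The crop confirms it: the blue tin is at (165,270) and the white-capped jar at (249,265), both in the tote, with the dowel at (204,370). The tote's front wall looks slightly yawed relative to the shelf, so I'll measure it precisely.

Run:
```python
from h import *
import pickle
t=pickle.load(open('top.pkl','rb')); s=pickle.load(open('scene.pkl','rb'))
P=cloud(t); v,u=np.mgrid[:384,:512]
C=lambda x,y:(x/4+215-.375,y/4+95-.375)
for n,z,pts in [('roof',.172,[(67,75),(318,50),(338,208),(85,237)]),('front bottom',0.0,[(121,353),(289,355)]),('front top outer',.04,[(122,341),(290,346)]),('dowel top',.074,[(205,366)])]:
    w=plane(t,[C(*p) for p in pts],z); print(n,np.round(w[:,:2],4).tolist())
    if len(w)>1: d=w[1]-w[0]; print('  ang',np.degrees(np.arctan2(d[1],d[0])),np.linalg.norm(d))
# front-wall points via cloud; colour threshold wood in tray
hs=cv2.cvtColor(t['color'],cv2.COLOR_RGB2HSV)
m=(u>240)&(u<292)&(v>165)&(v<198)&(P[...,2]>.032)&(P[...,2]<.048)&(hs[...,2]>110)
q=P[m][:,:2]; print(np.round(np.c_[u[m],v[m]].min(0)),np.c_[u[m],v[m]].max(0))
# outer edge: lowest wood pixel per column -> front wall bottom edge
for z in (.0,.0401):
  pass
w=(u>240)&(u<292)&(v>165)&(v<200)&(hs[...,2]>100)&(hs[...,1]>40)
uu=[];vv=[]
for c in list(range(247,262))+list(range(271,286)):
    r=np.where(w[:,c])[0]
    if len(r): uu.append(c);vv.append(r.max()+.5)
e=plane(t,np.c_[uu,vv],0.)[:,:2]; L=cv2.fitLine(e.astype(np.float32),cv2.DIST_HUBER,0,.01,.01).ravel()
print('bottom edge',L,np.degrees(np.arctan2(L[1],L[0])))
# scene: dowel colour mask
hs=cv2.cvtColor(s['color'],cv2.COLOR_RGB2HSV)
Ps=cloud(s)
print(hs[188:214:3,252:259,:].tolist()[0])
m=(u>248)&(u<262)&(v>185)&(v<216)&(hs[...,1]>120)&(hs[...,2]>60)
y,x=np.where(m);print(x.min(),x.max(),y.min(),y.max()); r=Ps[m]; print(np.median(r,0))
print('axis at z=.05',plane(s,[(x.mean(),y.mean())],.045))
```

```text
roof [[0.8193, -0.1219], [0.7731, -0.3302], [0.6323, -0.2961], [0.675, -0.0908]]
  ang -102.52094613050618 0.21334801867601613
front bottom [[0.6258, -0.1014], [0.5753, -0.2441]]
  ang -109.49673662443948 0.15145739704164363
front top outer [[0.6232, -0.1024], [0.5712, -0.2409]]
  ang -110.5781806204577 0.1479484035834815
dowel top [[0.5676, -0.1598]]
[245 166] [287 184]
bottom edge [ 0.35320953  0.93554425  0.5974735  -0.18094374] 69.316246
[[15, 112, 93], [19, 86, 107], [17, 83, 110], [18, 86, 115], [18, 88, 128], [19, 83, 150], [19, 80, 173]]
249 258 186 211
[ 0.56333829 -0.15254218  0.04504817]
axis at z=.05 [[ 0.57603382 -0.17097976  0.045     ]]
```

```bash
cat >> h.py <<'E'
from scipy.spatial.transform import Rotation as Ro
def tool(yaw,tilt=0):
    """tool x at yaw (deg), fingers leaning back by tilt so that the body leans toward +x_tool"""
    return Ro.from_euler('z',yaw,degrees=True)*Ro.from_euler('x',180,degrees=True)*Ro.from_euler('y',-tilt,degrees=True)
def delta(pos,yaw,tilt=0):
    o=robot.get_obs(); R=Ro.from_quat(o['orientation']); T=tool(yaw,tilt)
    print('d',np.round(R.inv().apply(np.array(pos)-o['ee_pos']),4),np.round((R.inv()*T).as_rotvec(),4),'zt',np.round(T.as_matrix()[:,2],2))
E
python3 -c "
from h import *
delta([.567,-.160,.20],-14,15)"
```

```text
d [ 0.4836 -0.3379  0.0412] [ 0.0738 -0.2539  0.5741] zt [-0.25  0.06 -0.97]
```

Emit:
{"name": "move_arm", "arguments": {
  "rows": [
    [0.07,0.04,-0.028,0.003,0.006,-0.02,0.05],
    [0.07,0.08,-0.056,0.006,0.012,-0.04,0.1],
    [0.07,0.12,-0.084,0.01,0.02,-0.06,0.15],
    [0.07,0.16,-0.112,0.013,0.025,-0.08,0.2],
    [0.07,0.2,-0.14,0.016,0.03,-0.105,0.24],
    [0.07,0.24,-0.168,0.02,0.037,-0.125,0.28],
    [0.07,0.28,-0.196,0.024,0.043,-0.147,0.33],
    [0.07,0.32,-0.224,0.027,0.049,-0.168,0.38]
  ]
}}

```text
clock: 0.9
ee_pos: [0.4504, -0.3198, 0.2142]
orientation: [0.996, -0.025, -0.087, -0.01]
contact_force: [1.4, -0.3, 0.7]
gripper_width: 0.801
grasp_force: 0.0
```

```bash
python3 -c "
from h import *
delta([.567,-.160,.17],-14,15)"
```

```text
d [ 0.1147 -0.1648  0.0273] [ 0.0262 -0.0853  0.1917] zt [-0.25  0.06 -0.97]
```

Emit:
{"name": "move_arm", "arguments": {
  "rows": [
    [0.07,0.025,-0.035,0.006,0.006,-0.02,0.045],
    [0.07,0.05,-0.07,0.012,0.012,-0.04,0.09],
    [0.07,0.075,-0.105,0.018,0.018,-0.06,0.135],
    [0.07,0.1,-0.14,0.024,0.024,-0.08,0.18],
    [0.07,0.1147,-0.1648,0.0273,0.0262,-0.0853,0.1917],
    [0.07,0.1147,-0.1648,0.0273,0.0262,-0.0853,0.1917]
  ]
}}

```text
clock: 1.5
ee_pos: [0.568, -0.1557, 0.1689]
orientation: [0.985, -0.116, -0.13, -0.018]
contact_force: [-1.3, 0.0, -0.3]
gripper_width: 0.805
grasp_force: 0.0
```

```bash
python3 -c "
from h import *
delta([.567,-.160,.12],-14,15);delta([.567,-.160,.056],-14,15)
t=cam('top');save(t,'top1.png',(200,80,340,230),4);s=cam('scene');save(s,'s1.png',(160,100,300,240),4)
print(robot.get_obs()['ee_pos'],robot.get_obs()['joint_positions'])
P=cloud(t);v,u=np.mgrid[:384,:512];m=(t['range_z']>0)&(u>270)&(u<300)&(v>232)&(v<265)&(P[...,2]>.11)
print('jarcap',P[m].min(0),P[m].max(0))"
```

```text
d [0.0127 0.0047 0.0472] [-0.0017  0.0007  0.0109] zt [-0.25  0.06 -0.97]
d [0.0293 0.0049 0.109 ] [-0.0017  0.0007  0.0109] zt [-0.25  0.06 -0.97]
[ 0.56595215 -0.16140312  0.16990312] [ 0.29665649  0.52864037 -0.12360288  1.63670733  0.0497044   1.24159208
 -1.65219593]
jarcap [ 0.21210892 -0.10142804  0.63643554] [ 0.27719777 -0.04618677  0.77077204]
```

View pics/s1.png

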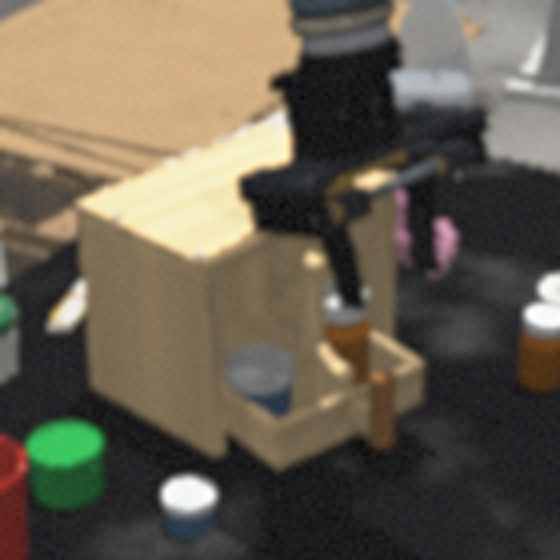

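Emit:
{"name": "move_arm", "arguments": {
  "rows": [
    [0.07,0.0052,0,0.0193,0,0,0],
    [0.07,0.0104,0,0.0386,0,0,0],
    [0.07,0.0155,0,0.058,0,0,0],
    [0.07,0.0207,0,0.0773,0,0,0],
    [0.07,0.0246,0,0.092,0,0,0],
    [0.07,0.0273,0,0.102,0,0,0],
    [0.07,0.0295,0,0.11,0,0,0],
    [0.07,0.0295,0,0.11,0,0,0]
  ]
}}

```text
clock: 2.4
ee_pos: [0.5658, -0.162, 0.056]
orientation: [0.984, -0.12, -0.13, -0.016]
contact_force: [0.3, -0.5, 0.4]
gripper_width: 0.804
grasp_force: 0.0
```

```bash
python3 -c "
from h import *
t=cam('top');s=cam('scene')
a=cv2.resize(t['color'][110:220,215:335],(436,400),interpolation=cv2.INTER_CUBIC);b=cv2.resize(s['color'][125:225,190:280],(360,400),interpolation=cv2.INTER_CUBIC)
cv2.imwrite('pics/c2.png',np.hstack([a,b])[:,:,::-1]); print(robot.get_obs()['ee_pos'])"
```

```text
[ 0.5667364  -0.1619627   0.05711451]
```

View pics/c2.png

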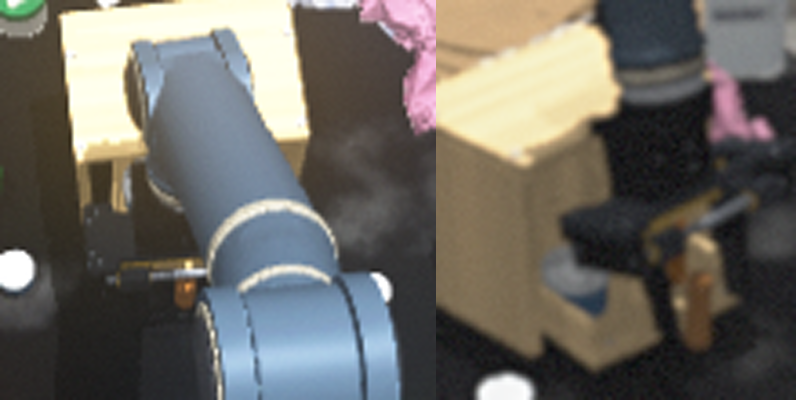

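The fingers straddle the dowel: near finger at (660,310), dowel at (697,300). Closing.

Emit:
{"name": "move_arm", "arguments": {
  "rows": [
    [0.03,0,0,0,0,0,0],
    [0.015,0,0,0,0,0,0],
    [0.01,0,0,0,0,0,0],
    [0.01,0,0,0,0,0,0],
    [0.01,0,0,0,0,0,0],
    [0.01,0,0,0,0,0,0]
  ],
  "newtons": 30
}}

```text
clock: 3.1
ee_pos: [0.5664, -0.1618, 0.0567]
orientation: [0.984, -0.12, -0.129, -0.016]
contact_force: [-0.3, -0.3, -0.4]
gripper_width: 0.34
grasp_force: 0.0
```

Emit:
{"name": "move_arm", "arguments": {
  "rows": [
    [0.01,0,0,0,0,0,0],
    [0.01,0,0,0,0,0,0],
    [0.01,0,0,0,0,0,0],
    [0.01,0,0,0,0,0,0]
  ]
}}

```text
clock: 3.5
ee_pos: [0.5663, -0.1611, 0.0567]
orientation: [0.984, -0.12, -0.129, -0.016]
contact_force: [0.1, 3.2, 0.3]
gripper_width: 0.22
grasp_force: 30.0
```

Emit:
{"name": "move_arm", "arguments": {
  "rows": [
    [0.01,-0.003,0,0.0008,0,0,0],
    [0.01,-0.008,0,0.0021,0,0,0],
    [0.01,-0.014,0,0.0038,0,0,0],
    [0.01,-0.021,0,0.0056,0,0,0],
    [0.01,-0.028,0,0.0075,0,0,0],
    [0.01,-0.035,0,0.0094,0,0,0],
    [0.01,-0.041,0,0.011,0,0,0],
    [0.01,-0.045,0,0.0121,0,0,0]
  ]
}}

```text
clock: 4.3
ee_pos: [0.5205, -0.1505, 0.0567]
orientation: [0.984, -0.12, -0.129, -0.016]
contact_force: [3.2, -0.6, -0.8]
gripper_width: 0.226
grasp_force: 30.0
```

Emit:
{"name": "move_arm", "arguments": {
  "rows": [
    [0.01,-0.003,0,0.0008,0,0,0],
    [0.01,-0.008,0,0.0021,0,0,0],
    [0.01,-0.014,0,0.0038,0,0,0],
    [0.01,-0.021,0,0.0056,0,0,0],
    [0.01,-0.028,0,0.0075,0,0,0],
    [0.01,-0.035,0,0.0094,0,0,0],
    [0.01,-0.041,0,0.011,0,0,0],
    [0.01,-0.045,0,0.0121,0,0,0]
  ]
}}

```text
clock: 5.1
ee_pos: [0.4754, -0.1393, 0.0566]
orientation: [0.984, -0.12, -0.129, -0.016]
contact_force: [3.9, -1.2, 0.2]
gripper_width: 0.221
grasp_force: 30.0
```

```bash
python3 -c "
from h import *
t=cam('top');s=cam('scene')
a=cv2.resize(t['color'][110:280,215:335],(282,400),interpolation=cv2.INTER_CUBIC);b=cv2.resize(s['color'][130:260,190:350],(492,400),interpolation=cv2.INTER_CUBIC)
cv2.imwrite('pics/c3.png',np.hstack([a,b])[:,:,::-1]); o=robot.get_obs();print(o['ee_pos'],o['joint_positions'],o['contact_force'])"
```

```text
[ 0.4747796  -0.13916538  0.0566391 ] [ 0.30523313  0.54603824 -0.13058756  1.93945822  0.06578491  0.92305766
 -1.6751936 ] [0.22761452 0.96557808 1.94489561]
```

View pics/c3.png

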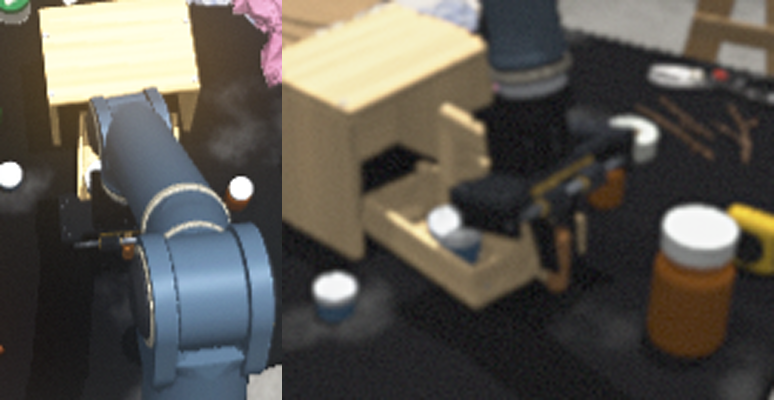

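```bash
python3 -c "
from h import *
import pickle
t=pickle.load(open('top.pkl','rb'));P=cloud(t);v,u=np.mgrid[:384,:512];m=(t['range_z']>0)&(u>265)&(u<305)&(v>230)&(v<265)&(P[...,2]>.115)
print(cv2.minEnclosingCircle(P[m][:,:2].astype(np.float32)),P[m][:,2].max())
s=pickle.load(open('scene.pkl','rb'));P=cloud(s);m=(s['range_z']>0)&(u>300)&(u<345)&(v>195)&(v<250)&(P[...,2]>.05)
print(P[m].min(0),P[m].max(0))"
```

```text
((0.3421196937561035, -0.1455947607755661), 0.03227110579609871) 0.13348433692080885
[ 0.3054493  -0.30085226  0.05009539] [ 0.37523047 -0.10689822  0.12746677]
```

Emit:
{"name": "move_arm", "arguments": {
  "rows": [
    [0.01,-0.003,0,0.0008,0,0,0],
    [0.01,-0.008,0,0.0021,0,0,0],
    [0.01,-0.015,0,0.004,0,0,0],
    [0.01,-0.022,0,0.0059,0,0,0],
    [0.01,-0.03,0,0.008,0,0,0],
    [0.01,-0.038,0,0.0102,0,0,0],
    [0.01,-0.044,0,0.0118,0,0,0],
    [0.01,-0.048,0,0.0129,0,0,0]
  ]
}}

```text
clock: 6.0
ee_pos: [0.4273, -0.1274, 0.0566]
orientation: [0.984, -0.12, -0.128, -0.016]
contact_force: [6.3, -1.0, 3.7]
gripper_width: 0.223
grasp_force: 30.0
```

Emit:
{"name": "move_arm", "arguments": {
  "rows": [
    [0.01,0,0,0,0,0,0],
    [0.03,0,0,0,0,0,0],
    [0.05,0,0,0,0,0,0],
    [0.05,0,0,0,0,0,0],
    [0.05,0,0,0,0,0,0],
    [0.05,0,0,0,0,0,0]
  ]
}}

```text
clock: 6.6
ee_pos: [0.4271, -0.1273, 0.0561]
orientation: [0.984, -0.12, -0.129, -0.016]
contact_force: [-0.1, -0.5, 0.2]
gripper_width: 0.547
grasp_force: 0.0
```

Emit:
{"name": "move_arm", "arguments": {
  "rows": [
    [0.05,-0.0078,0,-0.029,0,0,0],
    [0.05,-0.0155,0,-0.058,0,0,0],
    [0.05,-0.0233,0,-0.087,0,0,0],
    [0.05,-0.031,0,-0.116,0,0,0],
    [0.05,-0.0388,0,-0.145,0,0.04,0],
    [0.05,-0.0466,0,-0.174,0,0.1,0],
    [0.05,-0.0518,0,-0.193,0,0.18,0],
    [0.05,-0.0518,0,-0.193,0,0.262,0]
  ]
}}

```text
clock: 7.4
ee_pos: [0.429, -0.1277, 0.2591]
orientation: [0.993, -0.121, 0.005, 0.0]
contact_force: [-1.0, 0.3, 0.2]
gripper_width: 0.576
grasp_force: 0.0
```

```bash
python3 -c "
from h import *
delta([.427,-.4,.26],-14)
delta([.42,-.43,.28],-14)"
```

```text
d [ 0.0634  0.2648 -0.0003] [-0.0004 -0.0108  0.0019] zt [-0. -0. -1.]
d [ 0.064   0.2956 -0.0203] [-0.0004 -0.0108  0.0019] zt [-0. -0. -1.]
```

Emit:
{"name": "move_arm", "arguments": {
  "rows": [
    [0.05,0.009,0.037,0,0,-0.01,0],
    [0.05,0.018,0.075,0,0,-0.01,0],
    [0.05,0.027,0.112,0,0,-0.01,0],
    [0.05,0.036,0.15,0,0,-0.01,0],
    [0.05,0.045,0.187,0,0,-0.01,0],
    [0.05,0.054,0.225,0,0,-0.01,0],
    [0.05,0.063,0.265,0,0,-0.01,0],
    [0.05,0.063,0.265,0,0,-0.01,0]
  ]
}}

```text
clock: 8.2
ee_pos: [0.4223, -0.4058, 0.2556]
orientation: [0.992, -0.125, -0.005, 0.001]
contact_force: [-0.5, -1.1, -0.3]
gripper_width: 0.574
grasp_force: 0.0
```

```bash
python3 -c "
from h import *
import pickle
t=cam('top');s=cam('scene');pickle.dump((t,s),open('mid.pkl','wb'))
a=cv2.resize(t['color'][110:230,195:325],(433,400),interpolation=cv2.INTER_CUBIC);b=cv2.resize(s['color'][130:260,190:310],(367,400),interpolation=cv2.INTER_CUBIC)
cv2.imwrite('pics/c4.png',np.hstack([a,b])[:,:,::-1])"
```

```text
(no output)
```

View pics/c4.png

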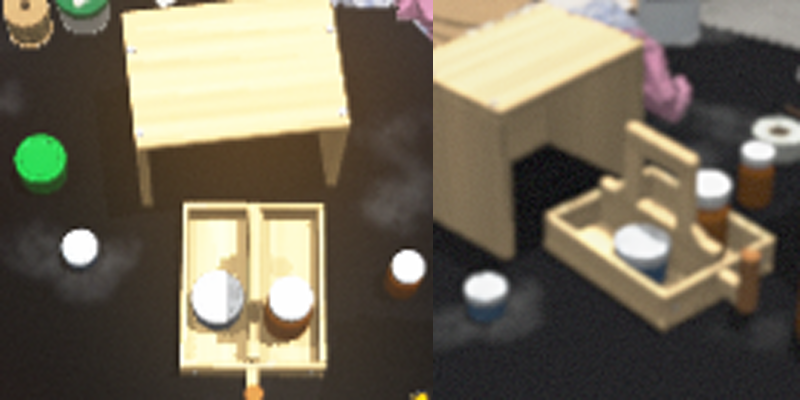

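The tote is out with its jar and tin upright; in the top crop its corners are (183,203), (325,203), (326,370) and (180,368).

```bash
python3 -c "
from h import *
import pickle
t,s=pickle.load(open('mid.pkl','rb'))
C=lambda p:(p[0]*.3+195-.35,p[1]*.3+110-.35)
w=plane(t,[C(p) for p in [(183,203),(325,203),(326,368),(181,367)]],.04)[:,:2];print(w,w.mean(0))
d=(w[0]+w[1]-w[2]-w[3])/2;e=(w[0]+w[3]-w[1]-w[2])/2;print('yaw',np.degrees(np.arctan2(d[1],d[0])),np.degrees(np.arctan2(e[1],e[0]))-90,np.hypot(*d),np.hypot(*e))
b=np.array([.975,-.222]);print('bay x',(w-[.6875,-.2005])@b)
v,u=np.mgrid[:384,:512]
for n,c in(('top',t),('scene',s)):
  P=cloud(c);m=(c['range_z']>0)&(P[...,2]>.118)&(P[...,2]<.148)&(np.hypot(P[...,0]-.545,P[...,1]+.165)<.075)
  q=P[m];print(n,len(q),q.mean(0),np.percentile(q[:,2],[5,95]),cv2.minAreaRect(q[:,:2].astype(np.float32)))
delta([w.mean(0)[0],w.mean(0)[1],.26],-18)
"
```

```text
[[ 0.65129933 -0.12826837]
 [ 0.60267207 -0.27123532]
 [ 0.43296366 -0.21025952]
 [ 0.48195295 -0.06933844]] [ 0.542222   -0.16977541]
yaw -19.475992246127873 -18.97583023101835 0.1798162435070895 0.1501011345645765
bay x [-0.05133108 -0.067004   -0.24600632 -0.22952624]
top 122 [ 0.5390338  -0.16723805  0.13806007] [0.12138701 0.14615493] ((0.5424254536628723, -0.1677575409412384), (0.013063101097941399, 0.09266825765371323), 70.80577087402344)
scene 210 [ 0.5384275  -0.16224363  0.13197115] [0.12028036 0.14037015] ((0.5414172410964966, -0.16590870916843414), (0.01633630320429802, 0.09453920274972916), 71.73351287841797)
d [ 0.0588 -0.2522 -0.0048] [-0.001   0.0099  0.0698] zt [-0. -0. -1.]
```

Emit:
{"name": "move_arm", "arguments": {
  "rows": [
    [0.06,0.008,-0.036,0,0,0.01,0.012],
    [0.06,0.017,-0.072,0,0,0.01,0.024],
    [0.06,0.025,-0.108,0,0,0.01,0.036],
    [0.06,0.033,-0.144,0,0,0.01,0.05],
    [0.06,0.042,-0.18,0,0,0.01,0.06],
    [0.06,0.05,-0.216,0,0,0.01,0.075],
    [0.06,0.0583,-0.253,0,0,0.01,0.087],
    [0.06,0.0583,-0.253,0,0,0.01,0.087]
  ]
}}

```text
clock: 9.1
ee_pos: [0.5442, -0.1593, 0.2559]
orientation: [0.988, -0.158, 0.001, -0.002]
contact_force: [-0.8, -0.2, 0.6]
gripper_width: 0.692
grasp_force: 0.0
```

Emit:
{"name": "move_arm", "arguments": {
  "rows": [
    [0.06,0,0,0,0,0,0],
    [0.06,0,0,0,0,0,0]
  ]
}}

```text
clock: 9.3
ee_pos: [0.5413, -0.1685, 0.2557]
orientation: [0.986, -0.164, 0.001, 0.0]
contact_force: [-1.1, 0.0, 0.2]
gripper_width: 0.687
grasp_force: 0.0
```

```bash
python3 -c "
from h import *
delta([.542,-.1675,.127],-19)"
```

```text
d [ 0.0002 -0.0012  0.1287] [ 0.0005 -0.0011  0.002 ] zt [-0. -0. -1.]
```

Emit:
{"name": "move_arm", "arguments": {
  "rows": [
    [0.06,0,0,0.025,0,0,0],
    [0.06,0,0,0.05,0,0,0],
    [0.06,0,-0.001,0.075,0,0,0],
    [0.06,0,-0.001,0.1,0,0,0],
    [0.06,0,-0.001,0.115,0,0,0],
    [0.06,0,-0.001,0.124,0,0,0],
    [0.06,0,-0.001,0.1285,0,0,0],
    [0.06,0,-0.001,0.1285,0,0,0]
  ]
}}

```text
clock: 10.1
ee_pos: [0.5425, -0.1679, 0.1273]
orientation: [0.986, -0.164, 0.001, 0.0]
contact_force: [0.6, 0.2, 0.3]
gripper_width: 0.685
grasp_force: 0.0
```

Emit:
{"name": "move_arm", "arguments": {
  "rows": [
    [0.04,0,0,0,0,0,0],
    [0.02,0,0,0,0,0,0],
    [0.005,0,0,0,0,0,0],
    [0.005,0,0,0,0,0,0],
    [0.005,0,0,0,0,0,0],
    [0.005,0,0,0,0,0,0],
    [0.005,0,0,0,0,0,0],
    [0.005,0,0,0,0,0,0]
  ],
  "newtons": 45
}}

```text
clock: 10.9
ee_pos: [0.5426, -0.1677, 0.1273]
orientation: [0.986, -0.164, 0.001, 0.0]
contact_force: [-0.3, -0.4, 1.3]
gripper_width: 0.161
grasp_force: 45.0
```

Emit:
{"name": "move_arm", "arguments": {
  "rows": [
    [0.005,0,0,0,0,0,0],
    [0.005,0,0,0,0,0,0],
    [0.005,0,0,0,0,0,0]
  ]
}}

```text
clock: 11.2
ee_pos: [0.5426, -0.1677, 0.1273]
orientation: [0.986, -0.164, 0.001, 0.0]
contact_force: [-1.1, -1.7, 1.8]
gripper_width: 0.158
grasp_force: 45.0
```

Gripped at 14 mm. Lifting slowly.

Emit:
{"name": "move_arm", "arguments": {
  "rows": [
    [0.005,0,0,-0.002,0,0,0],
    [0.005,0,0,-0.006,0,0,0],
    [0.005,0,0,-0.014,0,0,0],
    [0.005,0,0,-0.026,0,0,0],
    [0.005,0,0,-0.04,0,0,0],
    [0.005,0,0,-0.054,0,0,0],
    [0.005,0,0,-0.065,0,0,0],
    [0.005,0,0,-0.07,0,0,0]
  ]
}}

```text
clock: 12.0
ee_pos: [0.5434, -0.1675, 0.1994]
orientation: [0.986, -0.164, 0.002, 0.0]
contact_force: [0.7, -0.3, -6.8]
gripper_width: 0.152
grasp_force: 45.0
```

```bash
python3 -c "
from h import *
o=robot.get_obs();print(o['wrist_torque'],o['contact_force'],o['grasp_force'])
s=cam('scene');P=cloud(s);save(s,'s5.png',(190,100,350,240),3)
delta([.4635,.2056,.197],21.5)
delta([.4635,.2056,.147],21.5)"
```

```text
[-0.0309248  -0.17946703  0.02176778] [ 0.70449953 -0.32834118 -6.78291116] 44.98587227426469
d [-0.1963 -0.3272  0.0017] [ 0.0014 -0.0048 -0.7047] zt [ 0. -0. -1.]
d [-0.1965 -0.3272  0.0517] [ 0.0014 -0.0048 -0.7047] zt [ 0. -0. -1.]
```

View pics/s5.png

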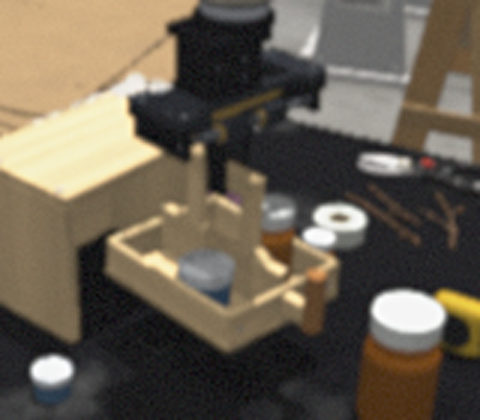

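The tote hangs level with the jar and tin standing. Carrying it in four smooth quarters.

Emit:
{"name": "move_arm", "arguments": {
  "rows": [
    [0.005,-0.0016,-0.0026,0,0,0,-0.006],
    [0.005,-0.006,-0.01,0,0,0,-0.021],
    [0.005,-0.0137,-0.023,0,0,0,-0.049],
    [0.005,-0.0235,-0.0393,0,0,0,-0.085],
    [0.005,-0.0333,-0.0556,0,0,0,-0.12],
    [0.005,-0.0412,-0.0687,0,0,0,-0.148],
    [0.005,-0.047,-0.0785,0,0,0,-0.169],
    [0.005,-0.049,-0.0818,0,0,0,-0.176]
  ]
}}

```text
clock: 12.85
ee_pos: [0.5224, -0.0719, 0.1974]
orientation: [0.997, -0.075, 0.001, -0.0]
contact_force: [-0.6, -0.7, -8.5]
gripper_width: 0.159
grasp_force: 45.0
```

Emit:
{"name": "move_arm", "arguments": {
  "rows": [
    [0.005,-0.0011,-0.0029,0,0,0,-0.006],
    [0.005,-0.0041,-0.0107,0,0,0,-0.021],
    [0.005,-0.0095,-0.025,0,0,0,-0.049],
    [0.005,-0.0163,-0.0428,0,0,0,-0.085],
    [0.005,-0.0231,-0.0606,0,0,0,-0.12],
    [0.005,-0.0285,-0.0748,0,0,0,-0.148],
    [0.005,-0.0325,-0.0855,0,0,0,-0.169],
    [0.005,-0.0339,-0.0891,0,0,0,-0.176]
  ]
}}

```text
clock: 13.65
ee_pos: [0.5024, 0.0213, 0.1972]
orientation: [1.0, 0.013, 0.001, -0.0]
contact_force: [0.5, -0.5, -7.5]
gripper_width: 0.161
grasp_force: 45.0
```

Emit:
{"name": "move_arm", "arguments": {
  "rows": [
    [0.005,-0.0006,-0.003,0,0,0,-0.006],
    [0.005,-0.0021,-0.0112,0,0,0,-0.021],
    [0.005,-0.005,-0.0262,0,0,0,-0.049],
    [0.005,-0.0085,-0.045,0,0,0,-0.085],
    [0.005,-0.0121,-0.0637,0,0,0,-0.12],
    [0.005,-0.015,-0.0787,0,0,0,-0.148],
    [0.005,-0.0171,-0.09,0,0,0,-0.169],
    [0.005,-0.0178,-0.0937,0,0,0,-0.176]
  ]
}}

```text
clock: 14.45
ee_pos: [0.4824, 0.1146, 0.1972]
orientation: [0.995, 0.101, 0.001, -0.0]
contact_force: [-0.3, -0.3, -7.0]
gripper_width: 0.156
grasp_force: 45.0
```

Emit:
{"name": "move_arm", "arguments": {
  "rows": [
    [0.005,0,-0.003,0,0,0,-0.006],
    [0.005,-0.0001,-0.0114,0,0,0,-0.021],
    [0.005,-0.0003,-0.0267,0,0,0,-0.049],
    [0.005,-0.0005,-0.0457,0,0,0,-0.085],
    [0.005,-0.0007,-0.0648,0,0,0,-0.12],
    [0.005,-0.0009,-0.08,0,0,0,-0.148],
    [0.005,-0.0011,-0.0915,0,0,0,-0.169],
    [0.005,-0.0011,-0.0953,0,0,0,-0.176]
  ]
}}

```text
clock: 15.25
ee_pos: [0.4623, 0.2078, 0.197]
orientation: [0.982, 0.188, 0.001, -0.0]
contact_force: [0.4, 0.9, -6.9]
gripper_width: 0.155
grasp_force: 45.0
```

Emit:
{"name": "move_arm", "arguments": {
  "rows": [
    [0.005,0,0,0,0,0,0],
    [0.005,0,0,0,0,0,0],
    [0.005,0,0,0,0,0,0]
  ]
}}

```text
clock: 15.55
ee_pos: [0.4633, 0.2046, 0.1969]
orientation: [0.983, 0.185, 0.001, 0.001]
contact_force: [-0.7, -0.0, -7.8]
gripper_width: 0.154
grasp_force: 45.0
```

```bash
python3 -c "
from h import *
delta([.4635,.2056,.147],21.5)
s=cam('scene');t=cam('top')
a=cv2.resize(t['color'][190:310,120:240],(400,400),interpolation=cv2.INTER_CUBIC);b=cv2.resize(s['color'][190:350,130:290],(400,400),interpolation=cv2.INTER_CUBIC)
cv2.imwrite('pics/c6.png',np.hstack([a,b])[:,:,::-1])"
```

```text
d [ 0.0005 -0.0009  0.0499] [ 0.0016 -0.001  -0.0024] zt [ 0. -0. -1.]
```

View pics/c6.png

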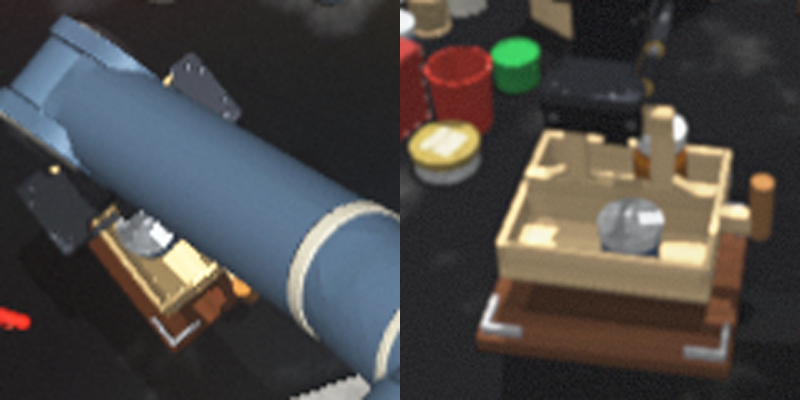

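The tote is over the stand, aligned with it. Lowering.

Emit:
{"name": "move_arm", "arguments": {
  "rows": [
    [0.005,0,0,0.003,0,0,0],
    [0.005,0,-0.001,0.009,0,0,0],
    [0.005,0,-0.001,0.017,0,0,0],
    [0.005,0,-0.001,0.025,0,0,0],
    [0.005,0,-0.001,0.033,0,0,0],
    [0.005,0,-0.001,0.039,0,0,0],
    [0.005,0,-0.001,0.043,0,0,0],
    [0.005,0,-0.001,0.045,0,0,0]
  ]
}}

```text
clock: 16.45
ee_pos: [0.4625, 0.2065, 0.1515]
orientation: [0.982, 0.186, 0.0, 0.0]
contact_force: [-0.3, -0.9, -7.0]
gripper_width: 0.157
grasp_force: 45.0
```

Emit:
{"name": "move_arm", "arguments": {
  "rows": [
    [0.005,0,0,0.001,0,0,0],
    [0.005,0,0,0.002,0,0,0],
    [0.005,0,0,0.003,0,0,0],
    [0.005,0,0,0.004,0,0,0],
    [0.005,0,0,0.005,0,0,0],
    [0.005,0,0,0.0055,0,0,0],
    [0.005,0,0,0.006,0,0,0],
    [0.005,0,0,0.006,0,0,0]
  ]
}}

```text
clock: 17.25
ee_pos: [0.4626, 0.2066, 0.146]
orientation: [0.983, 0.186, 0.001, 0.0]
contact_force: [0.5, 0.1, -7.0]
gripper_width: 0.155
grasp_force: 45.0
```

Emit:
{"name": "move_arm", "arguments": {
  "rows": [
    [0.005,0,0,0.0005,0,0,0],
    [0.005,0,0,0.001,0,0,0],
    [0.005,0,0,0.0015,0,0,0],
    [0.005,0,0,0.002,0,0,0],
    [0.005,0,0,0.002,0,0,0]
  ]
}}

```text
clock: 17.75
ee_pos: [0.4629, 0.2066, 0.1453]
orientation: [0.983, 0.186, 0.001, 0.001]
contact_force: [-3.1, -2.8, 5.6]
gripper_width: 0.156
grasp_force: 45.0
```

Contact: the force changed from -7 to +5.6 N, so the tote is seated. Releasing with a small partial opening, then going straight up.

Emit:
{"name": "move_arm", "arguments": {
  "rows": [
    [0.005,0,0,-0.0005,0,0,0],
    [0.014,0,0,-0.0005,0,0,0],
    [0.025,0,0,-0.0005,0,0,0],
    [0.04,0,0,-0.0005,0,0,0],
    [0.05,0,0,-0.0005,0,0,0],
    [0.05,0,0,-0.0005,0,0,0],
    [0.05,0,0,-0.0005,0,0,0]
  ]
}}

```text
clock: 18.45
ee_pos: [0.4628, 0.2067, 0.1444]
orientation: [0.983, 0.186, 0.001, 0.0]
contact_force: [0.0, -0.4, -0.0]
gripper_width: 0.513
grasp_force: 0.0
```

Emit:
{"name": "move_arm", "arguments": {
  "rows": [
    [0.05,0,0,-0.01,0,0,0],
    [0.05,0,0,-0.03,0,0,0],
    [0.05,0,0,-0.055,0,0,0],
    [0.05,0,0,-0.08,0,0,0],
    [0.05,0,0,-0.105,0,0,0],
    [0.05,0,0,-0.13,0,0,0],
    [0.05,0,0,-0.14,0,0,0],
    [0.05,0,0,-0.14,0,0,0]
  ]
}}

```text
clock: 19.25
ee_pos: [0.4631, 0.2071, 0.2862]
orientation: [0.983, 0.186, 0.003, 0.0]
contact_force: [0.1, -0.3, 0.1]
gripper_width: 0.571
grasp_force: 0.0
```

Emit:
{"name": "move_arm", "arguments": {
  "rows": [
    [0.05,0,0.03,0,0,0,0],
    [0.05,0,0.065,0,0,0,0],
    [0.05,0,0.1,0,0,0,0],
    [0.05,0,0.135,0,0,0,0],
    [0.05,0,0.17,0,0,0,0],
    [0.05,0,0.205,0,0,0,0],
    [0.05,0,0.23,0,0,0,0],
    [0.05,0,0.23,0,0,0,0]
  ]
}}

```text
clock: 20.05
ee_pos: [0.5467, -0.0122, 0.2827]
orientation: [0.983, 0.183, -0.001, 0.001]
contact_force: [-0.0, -0.5, -0.9]
gripper_width: 0.575
grasp_force: 0.0
```

```bash
python3 -c "
from h import *
s=cam('scene');t=cam('top')
a=cv2.resize(t['color'][190:310,120:240],(400,400),interpolation=cv2.INTER_CUBIC);b=cv2.resize(s['color'][190:350,130:290],(400,400),interpolation=cv2.INTER_CUBIC)
cv2.imwrite('pics/c7.png',np.hstack([a,b])[:,:,::-1])"
```

```text
(no output)
```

View pics/c7.png

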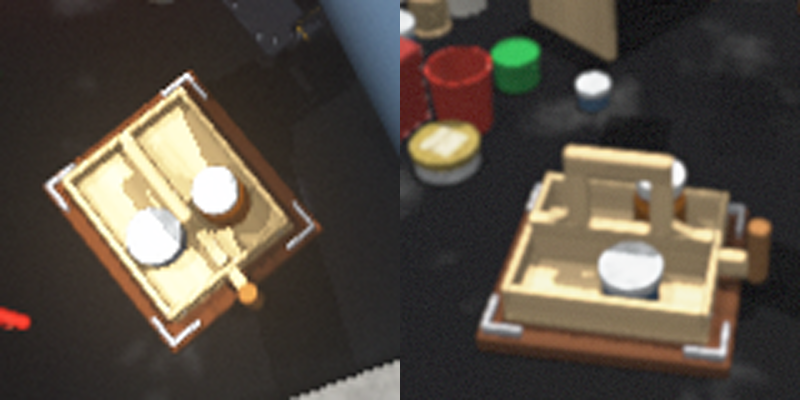

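The tote sits flat between the four angles, with the jar at (217,190) and the tin at (155,237) both standing. Handing in.

```bash
python3 -c "
from rig import robot
print(robot.hand_in())"
```

```text
the job is handed in; nothing more can be done
None
```

The tote was drawn clear of the shelf by its dowel, then carried by the handle and set down flat between the stand's four corner angles; in the last picture the jar and tin were still standing, and the job was handed in at about 20 s of the 61 s allowed.

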